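# Close the lid of the loaded sample case without slamming it

### The job

Two identical cases stand open on the bench: one holds vials, the other is empty. Push the heavy lid of the case with the vials down until it is fully closed, slowly and under control all the way so that it does not slam, and leave the empty case standing open.

Things in the scene. Friction and masses are not known exactly. Their poses are not given: they have to be found in the camera images.
- sample_case: the case to close: aluminium, open-topped, 120 mm deep (its x) by 84 mm wide (its y), 62 mm high, bolted on a plain riser block 5 to 55 mm high. Origin: centre of the case's underside; x points away from its front (towards the hinge side), y along the hinge line, z up. Inside: a grey rack with four amber, white-capped vials, all below the rim.
- sample_lid (a joint): heavy lid of the vial case, rad: 0 = fully closed, 1.57 = standing upright; grows as it opens, at most 1.9. Starts between 0.95 and 1.55. Stiff hinge: it stays at any angle it is left, never falling by itself; pushing its outer face 95 mm from the hinge takes about 6 N near upright, 1 to 4 N near closed. It slams if it closes faster than 1.4 rad/s (0.17 m/s at the front edge) below 0.3 rad, or than 2.5 rad/s anywhere.
- sample_lid_hinge (a point): middle of the hinge line of that lid, on the case's rear wall (60 mm behind the case's centre, 62 mm above its underside); does not move. The lid is a shallow aluminium tray, 120 mm from hinge to front edge, 84 mm wide, 20 mm thick, 0.48 to 0.72 kg; closed, its top is 82 mm above the case's underside.
- sample_lid_edge (a point): middle of the front edge of that lid's outer face (the upper face when closed): 120 mm from the hinge line along the lid and 20 mm off it along the lid's outward normal. Moves with the lid.
- spare_lid (a joint): lid of the other case (same make, empty rack, about 20 cm to one side, also on a riser, of its own height), rad: 0 = fully closed, 1.57 = standing upright; grows as it opens, at most 1.9. Starts between 1.1 and 1.55. It must stay open. (A tall dark enclosure fills the bench beyond x = 0.5, y below -0.02; a window blind rises left of y = 0.45. Come in from the front, above the lids.)

How it is judged:
By the outcome, as a careful person would: the job done as asked, in the order asked, and still so for the second after the job is handed in, with the robot touching nothing.
It also fails if it takes over 42 s, if anything falls off the work surface, if the arm or the gripper's body presses on something with over 40 N, if the wrist force passes 120 N, or if a joint passes its speed limit or range.

### The arm

A 7-joint arm with a two-finger parallel gripper is mounted at the origin on a cart in front of the work surface, level with it; the furniture and walls round the work are solid. World frame = base frame: x ahead of the robot, y to its left, z up, the work surface at z = 0. Lengths are in mm, angles in rad, forces in N, time in s.
With the tool pointing down it reaches from about 425 to 825 mm from the base axis. Payload 3.6 kg.
Tool frame: the origin (TCP) lies between the finger pads; the fingertips stand 25 mm ahead of it and the grasp point (between the pads) lies 6 mm ahead of it; z points along the fingers, y is the line along which they close (so a half turn about z gives the same grasp; the last joint's range is limited). The gripper opens to 93 mm and grips with 3 to 60 N. Pads are 15 mm wide; open, the fingers measure 128 mm over their backs; the gripper's body (75 mm by 188 mm) begins 65 mm behind the grasp point.
Start: joints at [1.226, 0.615, -0.013, 1.423, 0.008, 1.103, -0.04], TCP at [203.121, -617.418, 243.64] pointing down, gripper open.
Joint ranges: [-3.12, 3.12], [-0.3, 2.06], [-1.34, 1.32], [0.26, 2.42], [-1.36, 4.5], [0.01, 1.98], [-2.84, 2.84]. Speed limits (rad/s): [2.79, 2.79, 3.14, 3.14, 3.14, 3.14, 3.14].

### API

Orientations are given as a unit quaternion [x, y, z, w].
In Python, from station import r gives the robot as it stands.
- The arm moves only by the tool drive_tool, never from a script. Its argument "deltas" is text: rows parted by semicolons, each of 5 numbers parted by spaces: the closure, from -1 (fully open) to 1 (shut), so that 0 is half open, then the shift along the world's x, y, z in cm, then the turn about the world's z in degrees. In form: jaw x y z spin; .... A call has 1 to 12 rows; each row is the pose to reach, as a shift and turn from the pose commanded when the call began; what a row does not reach only later rows make up. A row lasts 1/10 s, in which the tool goes at most 50 mm and 8.59 degrees, less where a joint would pass 70% of its speed; a pose out of reach is approached as far as the arm can. A call with a gripper value outside its range is refused whole. The fingers move at their own pace and stop on an object; "force" is the grip in N (left out, the last holds). Time passes only in rows, so rows that repeat a pose let the fingers close. It gives the time, the measured TCP pose, the force, the opening and the grip force at its end, in the units of the state.
- r.read_state(): the state, without advancing time (a new reading comes with each control period).
- r.capture(name): name is "scene" or "top"; returns the picture (384x512x3 uint8, red, green, blue); there is no depth.
- r.camera_info(name): a dict with "fx", "fy", "cx", "cy" (pixels), "k1" (the pictures are not rectified: a ray, as slopes to the right and down, at radius r is drawn at 1 + k1 r^2 times it, then the intrinsics apply), "position" and "orientation" of the camera in the world. Camera axes: x right, y down, z forward; pixel columns grow to the right and rows downward; lengths in mm; the calibration is good to about 2 mm. A picture is of the moment at which its call begins. camera_info takes no time and is no camera call.
- r.job_done(): hands the job in; it is judged then, once.
Trained networks look in the newest picture that a camera, given by its name, has taken for a name from the list of things; names that differ only in an ending like _2 or _b are one class to them, and where a whole thing is asked for, a point or a joint stands for the part that bears it (a point fixed in the world has none). Each returns a list of dicts, best first, with "score" (0 to 1); they miss things now and then, are a little off and sometimes report something else, mostly with a low value. They report only what shows in the picture. A call takes as long as a camera call.
- r.recognise(camera, label): "uv" ([column, row] in pixels, amid what is visible of it).
- r.silhouettes(camera, label): "pixels" (384x512 bool, what is visible of it) and "uv" ([column, row] in pixels, amid what is visible of it).
The state is a dict: "clock": time; "q": joint angles; "dq": joint speeds; "joint_torque": joint torques, N m; "ee_pos": TCP position; "orientation": TCP orientation; "force": force on the tool from outside, world axes, zero at the start; "torque": the same for the moment, N m; "width": finger opening in mm; "finger_force": force on a finger pad.
Only numpy, scipy, OpenCV 4.12 (cv2) and the standard library are available. Lean on these libraries where they do the work, as an engineer would, in place of code of your own. Each camera call takes 0.05 s, during which the arm holds its last target. There are 200 camera calls.

## Working session

There is one attempt and no reset: what is moved stays moved. The work goes in short steps, Python scripts to look and compute and a tool call to move; the robot and the scene stay as the last step left them, time stands still between calls to the robot, and variables do not carry over. Pictures are saved under pics/ and viewed, at most 10 in all, crops included, and the job is handed in when it is done.

Besides the shell and the picture viewer there is one more tool, called after "Request:" by a JSON object that holds its "name" and its "arguments". drive_tool: Moves the arm, as the interface text tells. Its arguments: {"type":"object","properties":{"deltas":{"type":"string"},"force":{"type":"number"}},"required":["deltas"]}

```bash
ls; mkdir -p pics; python3 - <<'E'
from station import r
import cv2,numpy as np
s=r.read_state(); print(s['clock'],s['ee_pos'],s['orientation'],s['width'])
ims=[]
for n in("scene","top"):
    im=r.capture(n); print(n,r.camera_info(n)); b=np.ascontiguousarray(im[:,:,::-1]); cv2.imwrite(f'pics/{n}0.png',b)
    for l in("sample_case","sample_lid","sample_lid_hinge","sample_lid_edge","spare_lid"):
        print(l,[(np.round(d['uv']).tolist(),round(d['score'],2)) for d in r.recognise(n,l)])
E
```

```text
pics
0.0 [ 202.86944043 -616.75877118  242.49766058] [ 9.87395820e-01  1.58265211e-01 -2.34658011e-04 -1.25039300e-03] 92.619070295638
scene {'fx': 386.7647957081214, 'fy': 386.7647957081214, 'cx': 252.19437357282715, 'cy': 191.72069096068242, 'k1': 0.0056545625036152625, 'position': array([-193.11368591,  522.66447294,  488.61512776]), 'orientation': array([-0.45310375,  0.70509606, -0.45539038,  0.30026013])}
sample_case [([216.0, 224.0], 0.94)]
sample_lid [([210.0, 187.0], 0.61)]
sample_lid_hinge [([209.0, 188.0], 0.69)]
sample_lid_edge [([208.0, 191.0], 0.59)]
spare_lid [([274.0, 164.0], 0.83)]
top {'fx': 378.69202925344587, 'fy': 378.69202925344587, 'cx': 256.07260329115354, 'cy': 189.11812393250437, 'k1': -0.01352770805493314, 'position': array([354.29236146, 210.26961985, 954.17091206]), 'orientation': array([-0.69284445,  0.71350945, -0.0749349 ,  0.07249553])}
sample_case [([211.0, 202.0], 0.68)]
sample_lid [([215.0, 177.0], 0.88)]
sample_lid_hinge []
sample_lid_edge [([215.0, 177.0], 0.74)]
spare_lid [([304.0, 142.0], 0.85)]
```

View pics/scene0.png

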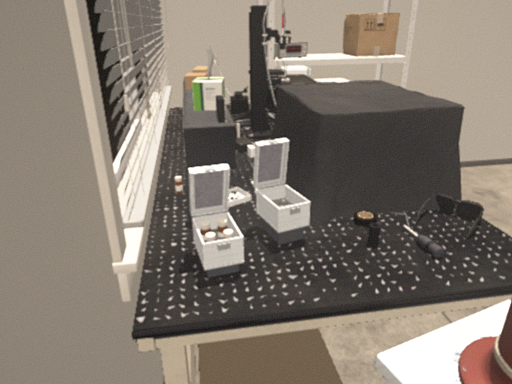

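View pics/top0.png

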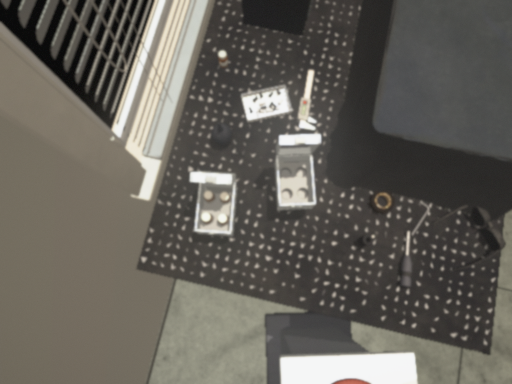

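The left case in both pictures has the vials (scene ~(216,240), top ~(215,205)), with its lid at scene (210,187) and top (211,178). The empty case is to the right, at scene (280,205) and top (296,180). I'll zoom in on the corners.

```bash
python3 - <<'E'
import cv2,numpy as np
from station import r
a=cv2.imread('pics/scene0.png')[155:280,180:260]; b=cv2.imread('pics/top0.png')[160:245,180:245]
a=cv2.resize(a,None,fx=4.8,fy=4.8,interpolation=cv2.INTER_CUBIC); b=cv2.resize(b,None,fx=6,fy=6,interpolation=cv2.INTER_CUBIC)
c=np.zeros((600,790,3),np.uint8); c[:a.shape[0],:384]=a; c[:b.shape[0],390:390+b.shape[1]]=b
cv2.imwrite('pics/crop.png',c)
out={}
for n in("scene","top"):
    for l in("sample_case","sample_lid","spare_lid"):
        for d in r.silhouettes(n,l)[:2]:
            m=d['pixels']; ys,xs=np.where(m); print(n,l,round(d['score'],2),m.sum(),xs.min(),xs.max(),ys.min(),ys.max()); out.setdefault(n+'_'+l,m)
np.savez('masks.npz',**out)
E
```

```text
scene sample_case 0.72 4580 189 244 164 276
scene sample_lid 0.83 1846 189 229 164 215
scene spare_lid 0.89 1486 253 288 138 187
top sample_case 0.79 2427 191 236 171 235
top spare_lid 0.61 741 277 320 135 154
```

View pics/crop.png

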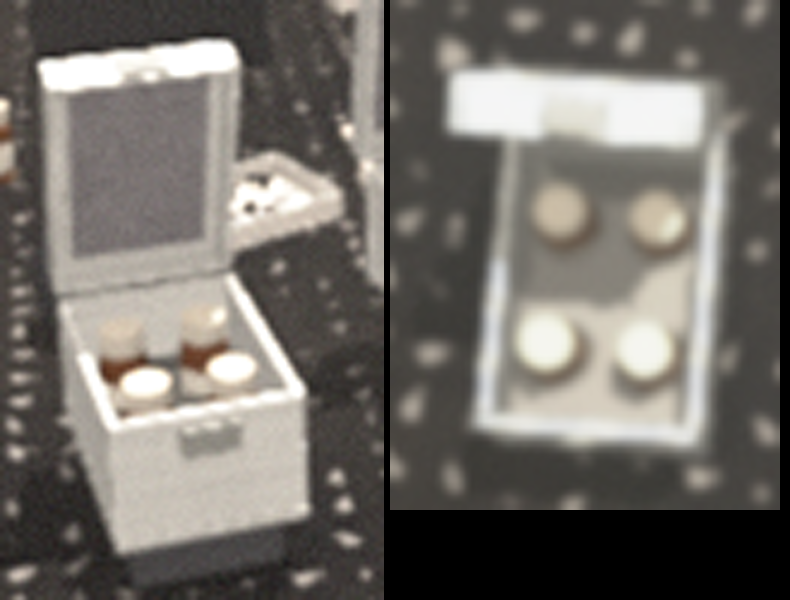

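In the zoom, the left case has four vials. Its front rim corners are at about scene (203,243) and (244,237), and top (194,231) and (232,234). The lid is near upright, with its front-edge strip at top (190–233, 172–184). I'll fit a model to these corners, and do the same roughly for the spare lid.

```bash
cat > fit.py <<'E'
import numpy as np,cv2
from scipy.optimize import least_squares
from scipy.spatial.transform import Rotation as R
from station import r
def proj(n,P):
    c=r.camera_info(n); p=(np.atleast_2d(P)-c['position'])@R.from_quat(c['orientation']).as_matrix()
    s=p[:,:2]/p[:,2:]; s=s*(1+c['k1']*(s**2).sum(1,keepdims=True)); return s*[c['fx'],c['fy']]+[c['cx'],c['cy']]
def lidp(s,y,n,th): return [60-s*np.cos(th)+n*np.sin(th),y,62+s*np.sin(th)+n*np.cos(th)]
def world(p,L):
    x,y,z,yaw,th=p; return np.array(L)@R.from_euler('z',yaw).as_matrix().T+[x,y,z]
E
cat > fit1.py <<'E'
from fit import *
S=np.array([[112,424],[306,392],[120,553],[308,512],[232,275],[46,92],[240,70],[40,62],[234,40]])/4.8+[180,155]-.4
T=(np.array([[474,425],[700,442],[450,72],[705,80],[448,134],[703,145]])-[390,0])/6+[180,160]-.4
def pts(p):
    th=p[4]
    a=[[-60,42,62],[-60,-42,62],[-60,42,0],[-60,-42,0],[60,-42,62]]+[lidp(120,y,n,th) for n in(0,20) for y in(42,-42)]
    b=a[:2]+[lidp(120,y,n,th) for n in(20,0) for y in(42,-42)]
    return world(p,a),world(p,b)
def f(p):
    a,b=pts(p); return np.r_[(proj('scene',a)-S).ravel(),(proj('top',b)-T).ravel()]
o=least_squares(f,[250,300,30,-.1,1.4],x_scale=[10,10,10,.1,.1],loss='soft_l1')
print(o.x.round(3)); print(f(o.x).reshape(-1,2).round(1).tolist())
J=o.jac; print('sd',np.sqrt(np.diag(np.linalg.inv(J.T@J))).round(3))
p=o.x; print('hinge',world(p,[60,0,62]),'edge',world(p,lidp(120,0,20,p[4])),'closed edge',world(p,[-60,0,82]))
E
python3 fit1.py
```

```text
[ 5.01053e+02  3.00490e+02  2.66260e+01 -9.40000e-02  1.30400e+00]
[[-0.3, 0.6], [0.0, -0.1], [-0.1, 0.0], [0.2, 0.6], [-0.3, -0.8], [0.8, -0.4], [0.0, -0.9], [0.2, 0.3], [-1.3, 0.1], [0.9, 0.0], [-0.1, -0.4], [0.7, -0.1], [-0.6, 1.2], [0.5, -0.6], [-0.8, 0.2]]
sd [1.37  0.682 1.086 0.011 0.013]
hinge [560.78744579 294.8471739   88.62565694] edge [548.4740033  296.01042674 209.65055511] closed edge [441.31936467 306.13334217 108.62565694]
```

Request:
{"name": "drive_tool", "arguments": {"deltas": "1 0 0 5 -8; 1 2 4 9 -16; 1 4 8.5 12 -24; 1 6 13 13 -24; 1 8 17.5 13 -24; 1 10 22 13 -24; 1 12 26.5 13 -24; 1 14 31 13 -24; 1 14 31 13 -24", "force": 20}}

```text
clock: 1.8
ee_pos: [346.0, -301.6, 374.2]
orientation: [0.999, -0.045, 0.001, -0.001]
force: [-0.5, 0.2, 0.0]
width: 26.0
finger_force: 0.0
```

```bash
python3 - <<'E'
from station import r
s=r.read_state(); print(s['q'].round(2),s['ee_pos'].round(),s['orientation'].round(3),s['width'])
E
```

```text
[ 0.68  0.2  -0.01  1.72 -0.    1.22 -0.99] [ 346. -302.  374.] [ 0.999 -0.045  0.001 -0.001] 25.962276058190454
```

Request:
{"name": "drive_tool", "arguments": {"deltas": "1 2.5 4.5 0 0; 1 5 9 0 0; 1 7 14 0 0; 1 8.2 18.5 0 0; 1 9.2 23.5 0 0; 1 9.7 28.5 0 0; 1 9.7 33.5 0 0; 1 9.4 38.5 0 0; 1 9 43.5 0 0; 1 9.5 48.5 0 0; 1 10.5 53 0 0; 1 11 57 0 0"}}

```text
clock: 3.0
ee_pos: [453.8, 264.6, 373.7]
orientation: [0.999, -0.05, 0.0, -0.0]
force: [-0.2, -1.0, 0.4]
width: 0.2
finger_force: 0.0
```

```bash
python3 - <<'E'
from station import r
s=r.read_state(); print(s['q'].round(2),s['ee_pos'].round(),s['orientation'].round(3),s['width'])
E
```

```text
[-0.29  0.33 -0.4   1.55  0.13  1.28 -2.38] [454. 265. 374.] [ 0.999 -0.05   0.    -0.   ] 0.2388380436288939
```

Request:
{"name": "drive_tool", "arguments": {"deltas": "1 5 1.2 0 0; 1 10 2.2 0 0; 1 14.7 3.2 0 0; 1 14.7 3.2 -4 0; 1 14.7 3.2 -8 0; 1 14.7 3.2 -12 0; 1 14.7 3.2 -15.5 0; 1 14.7 3.2 -15.5 0; 1 14.7 3.2 -15.5 0"}}

```text
clock: 3.9
ee_pos: [600.9, 294.2, 219.0]
orientation: [0.999, -0.051, 0.0, 0.0]
force: [0.4, -0.4, -0.0]
width: 0.5
finger_force: 0.0
```

```bash
python3 - <<'E'
from station import r
import cv2,numpy as np
s=r.read_state(); print(s['q'].round(2),s['ee_pos'].round(1),s['force'].round(1))
a=r.capture('scene')[110:270,160:300,::-1];b=r.capture('top')[110:260,160:290,::-1]
a=cv2.resize(a,None,fx=2.8,fy=2.8);b=cv2.resize(b,None,fx=3,fy=3)
c=np.zeros((455,790,3),np.uint8);c[:a.shape[0],:392]=a;c[:b.shape[0],395:395+b.shape[1]]=b
cv2.imwrite('pics/behind.png',c)
E
```

```text
[-0.3   0.69 -0.34  1.39  0.24  1.11 -2.35] [600.9 294.2 219. ] [ 0.4 -0.4 -0. ]
```

View pics/behind.png

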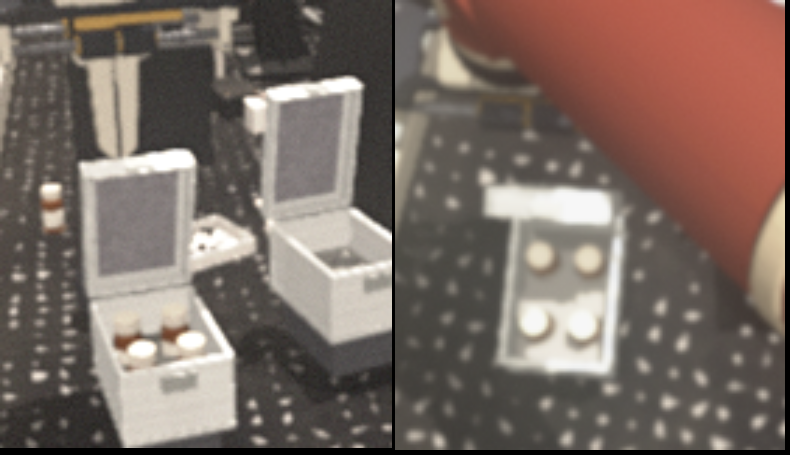

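Both views show the closed fingers behind the sample lid and centred on it, at crop (110,100). The spare lid is clear of the gripper. I'll make contact and start the arc slowly.

Request:
{"name": "drive_tool", "arguments": {"deltas": "1 -1.5 0 0 0; 1 -2.7 0 -0.2 0; 1 -3.4 0 -0.3 0; 1 -3.9 0 -0.3 0; 1 -4.4 0.05 -0.4 0; 1 -4.9 0.1 -0.5 0; 1 -5.4 0.15 -0.6 0; 1 -5.9 0.2 -0.7 0; 1 -6.4 0.25 -0.85 0; 1 -6.9 0.3 -1.0 0; 1 -7.4 0.35 -1.2 0; 1 -7.8 0.4 -1.4 0"}}

```text
clock: 5.2
ee_pos: [525.1, 299.1, 207.4]
orientation: [0.999, -0.051, 0.004, -0.002]
force: [3.1, -0.8, 5.8]
width: 0.4
finger_force: 2.6
```

```bash
python3 - <<'E'
from station import r
import cv2,numpy as np
s=r.read_state(); print(s['q'].round(2),s['ee_pos'].round(1),s['force'].round(1))
a=r.capture('scene')[110:270,160:300,::-1];b=r.capture('top')[110:260,160:290,::-1]
a=cv2.resize(a,None,fx=2.8,fy=2.8);b=cv2.resize(b,None,fx=3,fy=3)
c=np.zeros((455,790,3),np.uint8);c[:a.shape[0],:392]=a;c[:b.shape[0],395:395+b.shape[1]]=b
cv2.imwrite('pics/push1.png',c)
E
```

```text
[-0.34  0.6  -0.35  1.61  0.24  0.97 -2.44] [525.1 299.1 207.4] [ 3.1 -0.8  5.8]
```

View pics/push1.png

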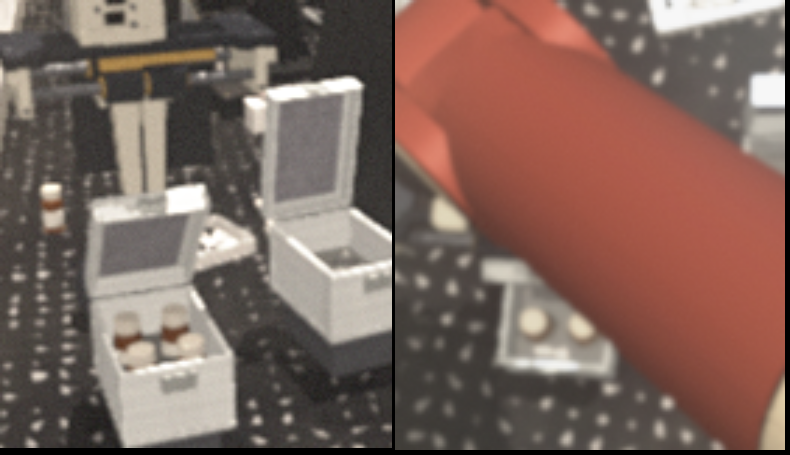

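The lid is following the fingers, now at about 0.9 rad, and the spare lid hasn't moved. Continuing.

Request:
{"name": "drive_tool", "arguments": {"deltas": "1 -0.45 0.05 -0.25 0; 1 -0.9 0.1 -0.5 0; 1 -1.3 0.1 -0.8 0; 1 -1.7 0.15 -1.1 0; 1 -2.1 0.2 -1.45 0; 1 -2.5 0.25 -1.8 0; 1 -2.8 0.25 -2.15 0; 1 -3.15 0.3 -2.5 0; 1 -3.5 0.3 -2.95 0; 1 -3.8 0.35 -3.35 0; 1 -4.05 0.4 -3.8 0; 1 -4.3 0.4 -4.2 0"}}

```text
clock: 6.5
ee_pos: [478.8, 302.3, 162.0]
orientation: [0.999, -0.051, -0.0, 0.0]
force: [1.9, 0.4, 2.1]
width: 0.7
finger_force: 1.2
```

Request:
{"name": "drive_tool", "arguments": {"deltas": "1 -0.15 0 -0.25 0; 1 -0.3 0 -0.5 0; 1 -0.4 0.05 -0.7 0; 1 -0.5 0.05 -0.95 0; 1 -0.6 0.05 -1.2 0; 1 -0.65 0.05 -1.4 0; 1 -0.7 0.1 -1.6 0; 1 -0.8 0.1 -1.85 0; 1 -0.85 0.1 -2.05 0; 1 -0.9 0.1 -2.25 0; 1 -0.95 0.1 -2.4 0; 1 -1 0.1 -2.55 0"}}

```text
clock: 7.7
ee_pos: [468.9, 303.5, 137.0]
orientation: [0.999, -0.05, -0.0, 0.0]
force: [0.6, -0.7, 1.7]
width: 0.3
finger_force: 0.9
```

Now for the last few millimetres, watching the force.

Request:
{"name": "drive_tool", "arguments": {"deltas": "1 0 0 -0.1 0; 1 0 0 -0.2 0; 1 0 0 -0.3 0; 1 0 0 -0.4 0; 1 0 0 -0.5 0; 1 0 0 -0.5 0"}}

```text
clock: 8.3
ee_pos: [468.5, 303.6, 134.7]
orientation: [0.999, -0.05, 0.0, 0.0]
force: [-3.9, -4.7, 16.6]
width: 0.4
finger_force: 8.8
```

The tool stopped at z 134.7 against 16.6 N, which points to the lid being seated. I'll press slightly more to confirm, then lift.

Request:
{"name": "drive_tool", "arguments": {"deltas": "1 0 0 -0.1 0; 1 0 0 -0.2 0; 1 0 0 -0.2 0"}}

```text
clock: 8.6
ee_pos: [468.5, 303.6, 134.6]
orientation: [0.999, -0.05, 0.001, 0.001]
force: [-7.3, -5.8, 27.9]
width: 0.6
finger_force: 14.3
```

Request:
{"name": "drive_tool", "arguments": {"deltas": "1 0 0 0.5 0; 1 0 0 1 0; 1 0 0 3 0; 1 0 0 7 0; 1 -1 0 12 0; 1 -2 0 16 0; 1 -3 0 20 0; 1 -4 0 20 0; 1 -4 -3 20 0; 1 -4 -3 20 0; 1 -4 -3 20 0"}}

```text
clock: 9.7
ee_pos: [428.9, 273.1, 329.1]
orientation: [0.999, -0.051, -0.001, 0.0]
force: [0.0, 0.7, -0.2]
width: 0.5
finger_force: 0.0
```

```bash
python3 - <<'E'
from station import r
import cv2,numpy as np
from fit import *
s=r.read_state(); print(s['q'].round(2),s['ee_pos'].round(1),s['force'].round(1))
p=[501,300.5,26.6,-.094,0]
A=r.capture('scene').copy()[:,:,::-1].copy()
A=cv2.resize(A,None,fx=4,fy=4,interpolation=cv2.INTER_CUBIC)
for u in proj('scene',world(p,[[-60,42,82],[-60,-42,82],[-60,42,62],[-60,-42,62],[60,42,82],[60,-42,82]])): cv2.circle(A,tuple(int(v*4+2) for v in u),3,(0,0,255),1)
cv2.imwrite('pics/end.png',A[520:1120,640:1340])
E
```

```text
[-0.32  0.34 -0.4   1.68  0.14  1.15 -2.43] [428.9 273.1 329.1] [ 0.   0.7 -0.2]
```

View pics/end.png

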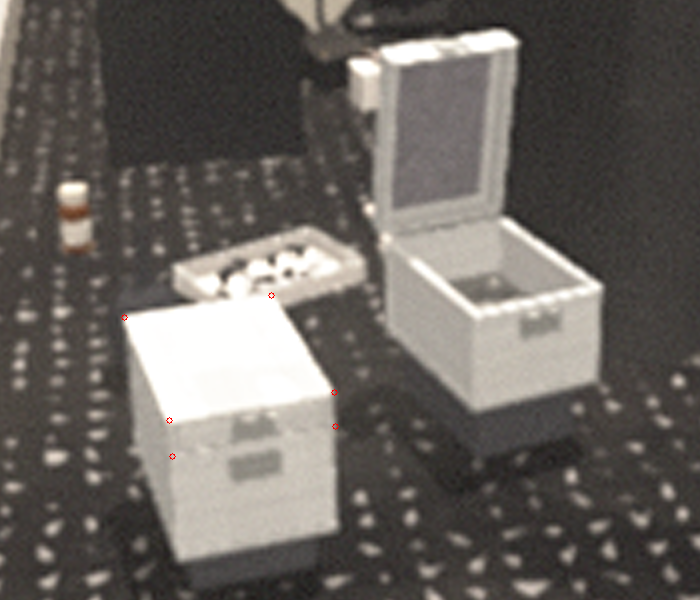

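The picture shows the vial case fully closed. Its lid corners (crop (170,420), (335,392)) match the closed model, and there's no gap at the seam. The spare case is still open and the arm is clear.

```bash
python3 -c "
from station import r
print(r.job_done())"
```

```text
the job is handed in; nothing more can be done
None
```

The vial case's lid is fully closed: I pushed it down slowly the whole way, and it seated without slamming. The empty case is still open, and I handed the job in at about 10 s with the arm clear of everything.

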